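# Finish packing the parts carton

## Robot

A 6-joint arm with a two-finger parallel gripper is mounted at the origin on a cart in front of the work surface, level with it; the furniture and walls round the work are solid. World frame = base frame: x ahead of the robot, y to its left, z up, the work surface at z = 0. Lengths are in mm, angles in degrees, forces in N, time in s.
With the tool pointing down it reaches from about 275 to 750 mm from the base axis. Payload 10.2 kg.
Tool frame: the origin (TCP) lies on the centre line of the jaws, within the pads' length; the fingertips stand 22 mm ahead of it and the grasp point (between the pads) lies 3 mm ahead of it; z points along the fingers, y is the line along which they close (so a half turn about z gives the same grasp; the last joint's range is limited). The gripper opens to 85 mm and grips with 20 to 120 N. Pads are 22 mm wide; open, the fingers measure 114 mm over their backs; the gripper's body (76 mm by 85 mm) begins 54 mm behind the grasp point. The pads swing forward as they close: fully open they stand 13 mm farther back than shut.
Start: joints at [62.028, 17.928, 85.812, -0, 76.261, -12.8], TCP at [137.414, 506.704, 253.294] pointing down, gripper open.
Joint ranges: [-168.41, 168.41], [-55.51, 124.54], [10.69, 146.95], [-70.63, 250.63], [1, 178], [-165.06, 165.06]. Speed limits (degrees/s): [136.94, 136.94, 172.46, 180, 180, 180].

## Interface

Orientations are given as a 3x3 rotation matrix whose columns are the frame's x, y, z axes.
In Python, from plant import r gives the robot as it stands.
- The arm moves only by the tool play_rows, never from a script. Its argument "series" is a list of rows, each a list of 5 numbers: the closure, from 0 (fully open) to 1 (shut), then the shift along the tool's x, y, z each as a share of 0.5 m, from -1 to 1, then the turn about the tool's z as a share of pi rad, from -1 to 1. A call has 1 to 10 rows; each row is the pose to reach, as a shift and turn from the pose commanded when the call began, along the tool's axes at that moment, turning the shorter way round; what a row does not reach only later rows make up. A row lasts 1/8 s, in which the tool goes at most 62.5 mm and 10.7 degrees, less where a joint would pass 70% of its speed; a pose out of reach is approached as far as the arm can. A call with a number of a shift or a turn outside -1 to 1 is refused whole. A call with a gripper value outside its range is refused whole. The fingers move at their own pace and stop on an object; "squeeze" is the grip in N (left out, the last holds). Time passes only in rows, so rows that repeat a pose let the fingers close. It gives the time, the measured TCP pose, the force, the opening and the grip force at its end, in the units of the state.
- r.state(): the state, without advancing time (a new reading comes with each control period).
- r.capture(name): name is "scene" or "side" or "wrist"; returns (picture, depth): 420x560x3 uint8, red, green, blue; 420x560 float32, mm along the optical axis (not along the pixel's ray), 0 where there is no reading.
- r.camera_params(name): a dict with "intrinsics" (3x3 intrinsics, pixels), "extrinsics" (4x4, takes a point from world to camera coordinates); the wrist camera has in their place "hand_eye" (4x4, takes a point from camera to tool coordinates, whose origin is the TCP and whose axes are the flange's). Camera axes: x right, y down, z forward; pixel columns grow to the right and rows downward; lengths in mm; the calibration is good to about 2 mm. A picture is of the moment at which its call begins: read the wrist's pose just before it. camera_params takes no time and is no camera call.
- r.job_done(): hands the job in; it is judged then, once.
The state is a dict: "t": time; "q": joint angles; "qvel": joint speeds; "joint_efforts": joint torques, N m; "tool_pos": TCP position; "eef_rot": TCP orientation; "contact_force": force on the tool from outside, world axes, zero at the start; "ft_torque": the same for the moment, N m; "gripper_width": finger opening in mm; "grip_force": force on a finger pad.
Only numpy, scipy, OpenCV 4.12 (cv2) and the standard library are available. Lean on these libraries where they do the work, as an engineer would, in place of code of your own. Each camera call takes 0.05 s, during which the arm holds its last target. There are 200 camera calls.

## Task

Finish packing the shallow open carton, which already holds the long cardboard box along one side: put the small upright cardboard box and the screw-top jar into it as well, so that all three stand upright, flat on its floor, next to one another. The flat cardboard box on the bench is not part of the order.

Things in the scene. Friction and masses are not known exactly. Their poses are not given: they have to be found in the camera images.
- tray: shallow open carton, 158 mm square outside, 150 mm inside, 36 mm high, walls and floor 4 mm; loose, 0.6 kg, yaw within 0.3 rad. Origin: centre of its underside. The long box lies along its -x wall, nearest the robot; the rest (x -20 to 75 mm, y -75 to 75 mm in its frame) takes small box and jar side by side along y, at about y = +42 and -42 mm. Fixed cartons up to 0.3 m tall stand close behind it
- small_box_center (a point): the tall small cardboard box, closed with a strip of paper tape, 78 (its x) x 46 (its y) x 80 mm high, standing; this point is its centre, 40 mm up. 0.12 kg, rigid; grip it across its 46 mm. It stands left of the carton or right of it
- jar_center (a point): the brown screw-top jar with a white cap and a printed label, standing; body 53 mm across up to 60 mm above its foot, cap 47 mm across from there to the top at 74 mm; this point is its centre, 37 mm up. 0.12 kg, rigid; grip it round the body or cap
- long_box_center (a point): the long cardboard box already in the carton, loose, 44 (its x) x 135 (its y) x 50 mm high, 0.2 kg, standing on the carton's floor along the wall on the carton's -x side, its long side along the carton's y; this point is its centre, 25 mm above its foot
Mind the look-alikes: they are no part of the job. Leave any purple look-alike of the part that bears long_box_center alone. Of the things that look like the part that bears jar_center, the smaller one is meant.

How it is judged (in metres and radians):
At the end, for the whole second after the job is handed in: The tall small box, the jar and the long box all stand upright (within about 9 degrees) on the carton's floor (centre heights within 8 mm), inside its walls (centres of small box and jar within 54 mm, of the long box within 60 mm, of the carton's centre along each of its sides) (x of small_box_center in the frame of tray between -0.054 and 0.054 m and y of small_box_center in the frame of tray between -0.054 and 0.054 m and z of small_box_center in the frame of tray between 0.036 and 0.052 m and angle between each of small_box_center, jar_center, long_box_center's own z axis and vertical below 0.15 rad and x of jar_center in the frame of tray between -0.054 and 0.054 m and y of jar_center in the frame of tray between -0.054 and 0.054 m and z of jar_center in the frame of tray between 0.033 and 0.049 m and x of long_box_center in the frame of tray between -0.06 and 0.06 m and y of long_box_center in the frame of tray between -0.06 and 0.06 m and z of long_box_center in the frame of tray between 0.021 and 0.037 m); the robot touches nothing.
It also fails if it takes over 64 s, if anything falls off the work surface, if the arm or the gripper's body presses on something with over 40 N, if the wrist force passes 120 N, or if a joint passes its speed limit or range.

## Working session

There is one attempt and no reset: what is moved stays moved. The work goes in short steps, Python scripts to look and compute and a tool call to move; the robot and the scene stay as the last step left them, time stands still between calls to the robot, and variables do not carry over. Pictures are saved under pics/ and viewed, at most 10 in all, crops included, and the job is handed in when it is done.

Besides the shell and the picture viewer there is one more tool, called after "Call:" as a command line: name --pt "numbers of a row" for each row, then --argument value for the rest. play_rows: Moves the arm, as the interface text tells. Shift numbers are shares of 0.5 m and turn numbers shares of pi rad, none past 1 either way. Its arguments: {"type":"object","properties":{"series":{"type":"array","items":{"type":"array","items":{"type":"number","minimum":-1,"maximum":1}}},"squeeze":{"type":"number"}},"required":["series"]}

```bash
mkdir -p pics; ls
cat > h.py <<'E'
import numpy as np, cv2
from plant import r
def cap(n):
    s=r.state(); p,d=r.capture(n); c=r.camera_params(n); K=np.array(c["intrinsics"])
    if "extrinsics" in c: T=np.linalg.inv(np.array(c["extrinsics"]))
    else:
        W=np.eye(4); W[:3,:3]=s["eef_rot"]; W[:3,3]=s["tool_pos"]; T=W@np.array(c["hand_eye"])
    v,u=np.mgrid[:420,:560]
    P=np.stack([(u-K[0,2])/K[0,0]*d,(v-K[1,2])/K[1,1]*d,d],-1)@T[:3,:3].T+T[:3,3]
    P[d==0]=np.nan
    return p,d,P,K,T
def save(n,p): cv2.imwrite("pics/"+n+".png",p[:,:,::-1])
E
python3 - <<'E'
from h import *
ims=[]
for n in("scene","side","wrist"):
    p,d,P,K,T=cap(n); np.savez("/tmp/"+n,p=p,d=d,P=P,K=K,T=T); ims.append(p); print(n,T.round(2).tolist(),K[0,0],(d>0).mean())
save("a_scene",ims[0]);save("a_side",ims[1])
print(r.state()["eef_rot"])
E
```

```text
pics
scene [[0.87, -0.29, 0.4, 88.56], [-0.5, -0.5, 0.71, -979.94], [-0.01, -0.82, -0.58, 811.47], [0.0, 0.0, 0.0, 1.0]] 467.24608446524485 0.9960756802721088
side [[0.98, -0.11, 0.16, 380.82], [-0.2, -0.63, 0.75, -1139.68], [0.02, -0.77, -0.64, 1014.81], [0.0, 0.0, 0.0, 1.0]] 532.6803999926295 0.9959991496598639
wrist [[0.26, 0.93, 0.25, 75.4], [0.96, -0.25, -0.07, 524.71], [-0.0, 0.26, -0.97, 372.93], [0.0, 0.0, 0.0, 1.0]] 349.45733132147836 0.9958673469387755
[[-9.65159539e-01  2.61661759e-01 -4.32484584e-04]
 [ 2.61662038e-01  9.65159213e-01 -8.19892749e-04]
 [ 2.02881901e-04 -9.04492105e-04 -9.99999570e-01]]
```

View pics/a_scene.png

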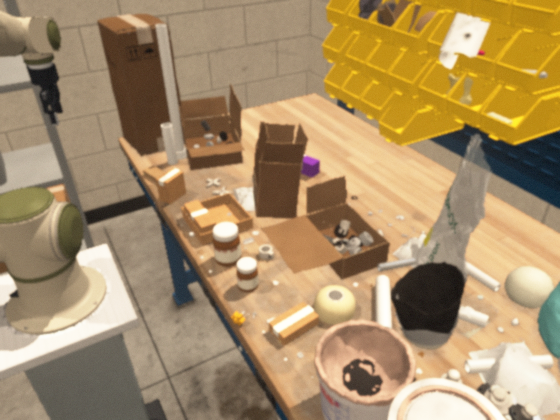

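View pics/a_side.png

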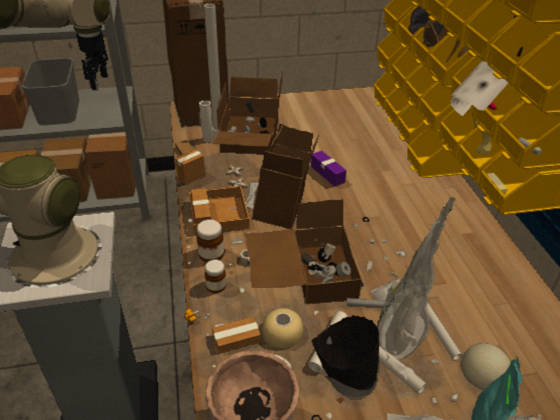

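The side view shows the carton at about (220,207) with the long box in it at (200,205), and the small upright box at (190,162). The big jar is at (210,240), the small jar at (215,275) and the flat box at (237,333). The purple look-alike is at (328,168). Next I measure them using depth.

Run:
```python
from h import *
for n,boxes in (("side",dict(small=(172,140,210,185),jar=(200,255,232,295),big=(193,215,230,262),tray=(182,180,255,235))),("scene",dict(small=(140,160,190,208),jar=(230,252,265,295),tray=(175,185,258,240)))):
    z=np.load(f"/tmp/{n}.npz");P=z["P"];p=z["p"]
    for k,(a,b,c,d) in boxes.items():
        Q=P[b:d,a:c].reshape(-1,3);C=p[b:d,a:c].reshape(-1,3)
        m=(Q[:,2]>15)&(Q[:,2]<120)
        top=np.percentile(Q[m,2],96)
        t=m&(Q[:,2]>top-6)&(Q[:,2]<top+6)
        R=cv2.minAreaRect(Q[t,:2].astype(np.float32))
        print(n,k,"top",top.round(1),"med",np.median(Q[t],0).round(1),"rect",np.round(R[0],1),np.round(R[1],1),round(R[2],1),t.sum())
# wrist
z=np.load("/tmp/wrist.npz");save("a_wrist",z["p"])
P=np.load("/tmp/side.npz")["P"]
# overhead height map x 150..750,y -150..750 2mm from both cameras
H=np.zeros((450,300),np.float32); I=np.zeros((450,300,3),np.uint8)
for n in("scene","side","wrist"):
    z=np.load(f"/tmp/{n}.npz");Q=z["P"].reshape(-1,3);C=z["p"].reshape(-1,3)
    i=((700-Q[:,1])/2);j=((Q[:,0]-150)/2)
    ok=(i>=0)&(i<450)&(j>=0)&(j<300)&(Q[:,2]<400)
    i=i[ok].astype(int);j=j[ok].astype(int)
    for a,b,h,c in zip(i,j,Q[ok,2],C[ok]):
        if h>H[a,b]-3: H[a,b]=max(h,H[a,b]);I[a,b]=c
V=cv2.applyColorMap(np.clip(H*1.5,0,255).astype(np.uint8),2)[:,:,::-1]
save("a_map",np.hstack([cv2.dilate(I,np.ones((2,2))),V]))
np.save("/tmp/H",H)
```

```text
side small top 81.9 med [387.1 285.8  79.3] rect [387.1 288.3] [83.2 51.3] 31.8 212
side jar top 75.3 med [ 415.7 -200.5   73. ] rect [ 415.9 -199.5] [44.6 44.1] 68.7 201
side big top 101.2 med [415.3 -82.4  99.2] rect [416.1 -80.8] [59.3 60.7] 69.9 297
side tray top 101.1 med [416.6 -81.   99.3] rect [466.2 -33.3] [199.7  60.8] 42.7 299
scene small top 80.5 med [386.7 286.1  78.9] rect [387.7 288.3] [84.  52.4] 26.2 217
scene jar top 74.6 med [ 415.6 -199.7   72.7] rect [ 417.  -197.9] [46.5 43.1] 64.4 211
scene tray top 99.8 med [415.9 -80.8  98.5] rect [490.5 -27.3] [243.7  60.8] 35.0 327
```

View pics/a_wrist.png

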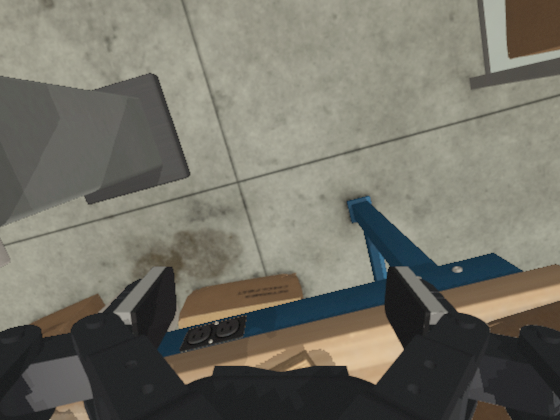

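View pics/a_map.png

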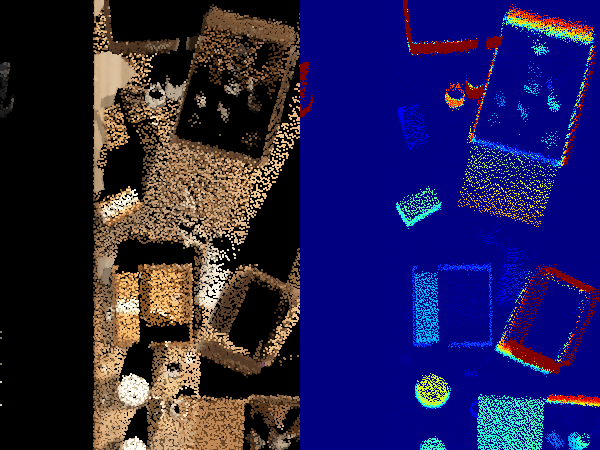

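The wrist view shows mostly floor and bench edge, with the open fingers at (150,320) and (415,310). In the height map the carton lies at columns 113–193, rows 265–347, so its centre is near (456, 88). The small box is yawed about 30° at (387, 287). The fixed tall carton comes close on the +x side, at columns 200 and up. Next I fit the yaws and check that clearance.

Run:
```python
from h import *
Q=np.concatenate([np.load(f"/tmp/{n}.npz")["P"].reshape(-1,3) for n in("scene","side")])
def sel(x0,x1,y0,y1,z0,z1): return Q[(Q[:,0]>x0)&(Q[:,0]<x1)&(Q[:,1]>y0)&(Q[:,1]<y1)&(Q[:,2]>z0)&(Q[:,2]<z1)]
def rect(nm,q):
    q=q[:,:2]; g=np.unique((q/3).round(),axis=0)*3
    R=cv2.minAreaRect(g.astype(np.float32)); w,v=np.linalg.eigh(np.cov(g.T)); a=v[:,1]
    print(nm,len(q),"mean",g.mean(0).round(1),"rect",np.round(R[0],1),np.round(R[1],1),round(R[2],1),"pca",np.degrees(np.arctan2(a[1],a[0])).round(1),(np.sqrt(12*w)).round(1))
rect("small top",sel(320,460,230,350,75,88))
rect("long top",sel(360,470,-10,190,48,60))
rect("rim",sel(360,545,-5,185,32,39))
for nm,b in (("far",(515,545,25,150)),("near",(368,384,20,150))):
    q=sel(*b,31,40); print(nm,len(q),np.polyfit(q[:,1]-88,q[:,0],1).round(4),q[:,0].min(),q[:,0].max())
for nm,b in (("left",(390,520,155,185)),("right",(390,520,-10,20))):
    q=sel(*b,31,40); print(nm,len(q),np.polyfit(q[:,0]-456,q[:,1],1).round(4) if len(q)>9 else "")
for y in range(-80,240,20):
    q=sel(500,700,y,y+20,60,320); print(y,q[:,0].min().round() if len(q) else None,q[q[:,0].argmin(),2].round() if len(q) else "")
s=r.state();print(s["t"],s["q"])
```

```text
small top 440 mean [387.  287.1] rect [387.5 289. ] [84.4 53.2] 30.5 pca -150.4 [50.1 82.2]
long top 913 mean [403.9  82.3] rect [403.5  84. ] [144.  45.] 90.0 pca 91.4 [ 45.6 140.2]
rim 437 mean [455.6  85.6] rect [454.5  87. ] [168. 159.] 90.0 pca 47.5 [205.1 230.5]
far 83 [-8.500000e-03  5.313255e+02] 528.0071920202045 535.4309289197035
near 113 [-9.400000e-03  3.790016e+02] 374.92267134776694 383.7928373527684
left 103 [-1.190000e-02  1.653291e+02]
right 96 [-0.0294 12.332 ]
-80 None 
-60 629.0 62.0
-40 587.0 64.0
-20 543.0 70.0
0 543.0 61.0
20 552.0 66.0
40 560.0 80.0
60 569.0 91.0
80 581.0 120.0
100 586.0 84.0
120 597.0 102.0
140 601.0 65.0
160 624.0 149.0
180 None 
200 None 
220 None 
0.15 [ 6.20305382e+01  1.79506276e+01  8.58422907e+01 -1.51059666e-04
  7.62601928e+01 -1.28007263e+01]
```

```bash
cat >> h.py <<'E'
def go(x,y,z,ang=None):
    s=r.state();R=np.array(s["eef_rot"]);p=np.array(s["tool_pos"])
    d=R.T@(np.array([x,y,z])-p)/500
    a=np.degrees(np.arctan2(R[1,0],R[0,0])); t=0 if ang is None else -((ang-a+180)%360-180)/180
    print("shift",d.round(4),"turn",round(t,4),"| at",p.round(1),"ang",round(a,1),"t",s["t"])
E
python3 -c "
from h import *
go(387,287,190,210.4)"
```

```text
shift [-0.5969 -0.293   0.1259] turn -0.2532 | at [137.3 506.6 252.9] ang 164.8 t 0.15
```

Call:
play_rows --pt "0 -0.597 -0.293 0.126 -0.253" --pt "0 -0.597 -0.293 0.126 -0.253" --pt "0 -0.597 -0.293 0.126 -0.253" --pt "0 -0.597 -0.293 0.126 -0.253" --pt "0 -0.597 -0.293 0.126 -0.253" --pt "0 -0.597 -0.293 0.126 -0.253" --pt "0 -0.597 -0.293 0.126 -0.253" --pt "0 -0.597 -0.293 0.126 -0.253" --pt "0 -0.597 -0.293 0.126 -0.253" --pt "0 -0.597 -0.293 0.126 -0.253" --squeeze 35

```text
t: 1.4
tool_pos: [386.6, 287.9, 190.5]
eef_rot: [[-0.862, -0.507, 0.0], [-0.507, 0.862, 0.0], [-0.0, 0.0, -1.0]]
contact_force: [0.3, 0.3, 0.4]
gripper_width: 85.5
grip_force: 0.0
```

Run:
```python
from h import *
p,d,P,K,T=cap("wrist"); save("b_wrist",p)
m=(P[...,2]>74)&(P[...,2]<88)&(abs(P[...,0]-387)<70)&(abs(P[...,1]-287)<70)&(d>0)
m=cv2.morphologyEx(m.astype(np.uint8),cv2.MORPH_OPEN,np.ones((3,3)))
q=P[m>0]; R=cv2.minAreaRect(q[:,:2].astype(np.float32)); print(m.sum(),R,np.median(q,0))
go(387,287,61,210.4)
```

```text
7244 ((389.3948669433594, 292.8537902832031), (79.43294525146484, 46.150184631347656), 30.538862228393555) [386.8211546  291.62467359  79.79082518]
shift [ 0.0003 -0.0017  0.259 ] turn 0.0003 | at [386.7 287.8 190.5] ang -149.6 t 1.45
```

View pics/b_wrist.png

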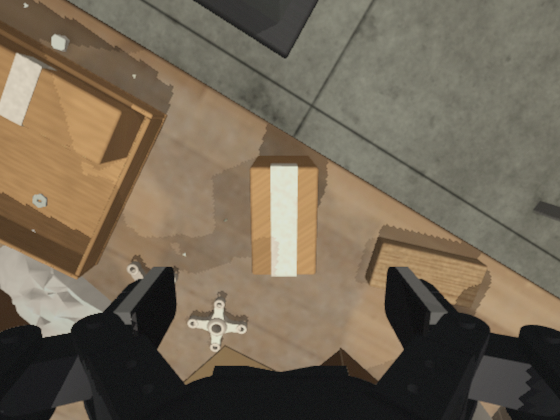

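The wrist view shows the whole box top at (251–318, 157–276), square to and midway between the fingers. Its measured size is 79x46 mm and its top is at 79.8 mm. Now I descend and grip.

Call:
play_rows --pt "0 -0.006 0.003 0.1 0" --pt "0 -0.006 0.003 0.18 0" --pt "0 -0.006 0.003 0.24 0" --pt "0 -0.006 0.003 0.259 0" --pt "0 -0.006 0.003 0.259 0" --pt "1 -0.006 0.003 0.259 0" --pt "1 -0.006 0.003 0.259 0" --pt "1 -0.006 0.003 0.259 0" --pt "1 -0.006 0.003 0.259 0" --pt "1 -0.006 0.003 0.259 0"

```text
t: 2.7
tool_pos: [389.4, 290.2, 61.6]
eef_rot: [[-0.863, -0.506, 0.001], [-0.506, 0.863, 0.001], [-0.001, -0.0, -1.0]]
contact_force: [-1.1, -0.1, 6.6]
gripper_width: 45.1
grip_force: 36.3
```

Call:
play_rows --pt "1 0 0 0 0" --pt "1 0 0 -0.03 0" --pt "1 0 0 -0.08 0" --pt "1 0 0 -0.14 0" --pt "1 0 0 -0.18 0" --pt "1 0 0 -0.18 0"

```text
t: 3.45
tool_pos: [389.6, 290.3, 152.5]
eef_rot: [[-0.863, -0.506, 0.003], [-0.506, 0.863, 0.001], [-0.003, -0.0, -1.0]]
contact_force: [0.2, -0.3, -0.8]
gripper_width: 45.6
grip_force: 36.2
```

Run:
```python
from h import *
go(480,130,150,180.5)
p,d,P,K,T=cap("side")
Q=P.reshape(-1,3); c=np.array(r.state()["tool_pos"])
q=Q[(abs(Q[:,0]-c[0])<70)&(abs(Q[:,1]-c[1])<70)&(Q[:,2]>40)&(Q[:,2]<c[2]-20)]
print(len(q),q[:,2].min(),np.percentile(q[:,2],3))
```

```text
shift [ 0.006  -0.368   0.0052] turn 0.166 | at [389.6 290.3 152.5] ang -149.6 t 3.45
318 89.05608205938688 92.19688264158245
```

Call:
play_rows --pt "1 0.001 -0.06 0 0.03" --pt "1 0.002 -0.13 0 0.06" --pt "1 0.003 -0.2 0 0.1" --pt "1 0.005 -0.27 0 0.13" --pt "1 0.006 -0.33 0 0.15" --pt "1 0.006 -0.36 0 0.166" --pt "1 0.006 -0.366 0 0.166" --pt "1 0.006 -0.366 0 0.166" --pt "1 0.006 -0.366 0 0.166"

```text
t: 4.62
tool_pos: [478.5, 131.3, 150.8]
eef_rot: [[-1.0, -0.01, -0.0], [-0.01, 1.0, 0.0], [0.0, 0.0, -1.0]]
contact_force: [0.1, 0.5, -0.7]
gripper_width: 45.3
grip_force: 36.3
```

Run:
```python
from h import *
p,d,P,K,T=cap("wrist"); save("c_wrist",p)
p,d,P,K,T=cap("side"); Q=P.reshape(-1,3)
def f(b,i,j,c):
    q=Q[(Q[:,0]>b[0])&(Q[:,0]<b[1])&(Q[:,1]>b[2])&(Q[:,1]<b[3])&(Q[:,2]>b[4])&(Q[:,2]<b[5])]
    print(len(q),np.polyfit(q[:,i]-c,q[:,j],1).round(3) if len(q)>9 else "")
f((515,545,25,150,31,40),1,0,88);f((368,384,20,150,31,40),1,0,88);f((390,520,155,185,31,40),0,1,456)
go(479,131,67,180.5)
```

```text
37 [-1.400e-02  5.312e+02]
38 [-1.10000e-02  3.77767e+02]
51 [-3.00000e-03  1.65053e+02]
shift [-0.0007 -0.0003  0.1676] turn 0.0003 | at [478.7 131.1 150.8] ang -179.4 t 4.725
```

View pics/c_wrist.png

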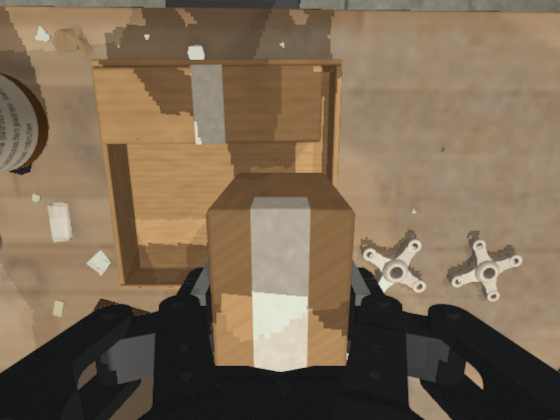

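The wrist view shows the held box hanging straight at (208–352, 175–368), over the free half of the carton. The long box lies along the near wall at (100–330, 65–142). Now I lower it.

Call:
play_rows --pt "1 0 0 0.06 0" --pt "1 0 0 0.11 0" --pt "1 0 0 0.14 0" --pt "1 0 0 0.155 0" --pt "1 0 0 0.162 0" --pt "1 0 0 0.167 0" --pt "1 0 0 0.169 0" --pt "1 0 0 0.169 0"

```text
t: 5.72
tool_pos: [479.0, 130.6, 66.5]
eef_rot: [[-1.0, -0.009, 0.0], [-0.009, 1.0, 0.0], [-0.0, 0.0, -1.0]]
contact_force: [1.0, -0.3, -0.9]
gripper_width: 45.5
grip_force: 36.3
```

Call:
play_rows --pt "1 0 0 0.002 0" --pt "1 0 0 0.003 0" --pt "1 0 0 0.003 0" --pt "0.2 0 0 0.003 0" --pt "0.2 0 0 0.003 0" --pt "0.2 0 0 0.003 0" --pt "0.2 0 0 -0.05 0" --pt "0.2 0 0 -0.15 0" --pt "0.2 0 0 -0.23 0" --pt "0.2 0 0 -0.23 0"

```text
t: 6.98
tool_pos: [480.1, 130.7, 183.9]
eef_rot: [[-1.0, -0.009, 0.006], [-0.009, 1.0, 0.0], [-0.006, 0.0, -1.0]]
contact_force: [-0.2, -0.7, -0.7]
gripper_width: 68.4
grip_force: 0.0
```

Run:
```python
from h import *
p,d,P,K,T=cap("side"); Q=P.reshape(-1,3)
q=Q[(abs(Q[:,0]-479)<60)&(abs(Q[:,1]-131)<50)&(Q[:,2]>76)&(Q[:,2]<92)]
print(np.median(q,0),cv2.minAreaRect(q[:,:2].astype(np.float32)))
go(416,-199,180,180)
```

```text
[477.89315537 122.19902714  82.95223561] ((477.34210205078125, 126.75586700439453), (77.5865249633789, 54.477664947509766), 0.8738318681716919)
shift [ 0.1321 -0.6581  0.0036] turn 0.0027 | at [479.2 130.6 181.9] ang -179.5 t 7.025
```

Call:
play_rows --pt "0 0.132 -0.658 0.004 0.003" --pt "0 0.132 -0.658 0.004 0.003" --pt "0 0.132 -0.658 0.004 0.003" --pt "0 0.132 -0.658 0.004 0.003" --pt "0 0.132 -0.658 0.004 0.003" --pt "0 0.132 -0.658 0.004 0.003" --pt "0 0.132 -0.658 0.004 0.003" --pt "0 0.132 -0.658 0.004 0.003" --pt "0 0.132 -0.658 0.004 0.003" --pt "0 0.132 -0.658 0.004 0.003"

```text
t: 8.28
tool_pos: [415.9, -198.2, 179.2]
eef_rot: [[-1.0, -0.0, -0.0], [-0.0, 1.0, 0.0], [0.0, 0.0, -1.0]]
contact_force: [0.2, 0.2, -0.1]
gripper_width: 85.3
grip_force: 0.0
```

Run:
```python
from h import *
p,d,P,K,T=cap("wrist"); save("d_wrist",p)
m=(P[...,2]>70)&(P[...,2]<79)&(abs(P[...,0]-416)<40)&(abs(P[...,1]+199)<40)&(d>0)
q=P[m]; print(len(q),cv2.minEnclosingCircle(q[:,:2].astype(np.float32)),q.mean(0))
go(416,-200,56,180)
```

```text
3526 ((418.41009521484375, -194.16973876953125), 23.456083297729492) [ 417.15345155 -194.31654213   73.25540382]
shift [-2.000e-04 -3.200e-03  2.466e-01] turn 0.0 | at [ 415.9 -198.4  179.3] ang -180.0 t 8.325
```

View pics/d_wrist.png

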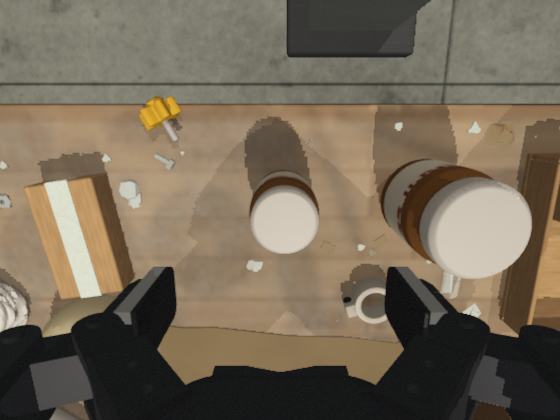

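The wrist view shows the small jar's cap at (285,220), radius about 35 px, centred between the fingers. The big jar is clear at (470,225) and the flat box is at the left. Now I descend to grip the jar's body.

Call:
play_rows --pt "0 -0.002 0.003 0.09 0" --pt "0 -0.002 0.003 0.17 0" --pt "0 -0.002 0.003 0.22 0" --pt "0 -0.002 0.003 0.242 0" --pt "0 -0.002 0.003 0.242 0" --pt "1 -0.002 0.003 0.242 0" --pt "1 -0.002 0.003 0.242 0" --pt "1 -0.002 0.003 0.242 0" --pt "1 -0.002 0.003 0.242 0" --pt "1 -0.002 0.003 0.242 0"

```text
t: 9.57
tool_pos: [417.2, -197.6, 59.4]
eef_rot: [[-1.0, 0.001, 0.001], [0.001, 1.0, -0.001], [-0.001, -0.001, -1.0]]
contact_force: [-0.8, 1.6, 8.1]
gripper_width: 49.3
grip_force: 34.9
```

Call:
play_rows --pt "1 0 0 0 0" --pt "1 0 0 -0.03 0" --pt "1 0 0 -0.08 0" --pt "1 0 0 -0.16 0" --pt "1 0 0 -0.24 0" --pt "1 0 0 -0.28 0" --pt "1 0 0 -0.28 0"

```text
t: 10.45
tool_pos: [417.1, -197.7, 200.0]
eef_rot: [[-1.0, 0.001, 0.003], [0.001, 1.0, -0.002], [-0.003, -0.002, -1.0]]
contact_force: [0.7, 0.6, -1.4]
gripper_width: 48.8
grip_force: 36.8
```

Run:
```python
from h import *
go(476,46,200,180.5)
```

```text
shift [-0.1174  0.4876 -0.0008] turn -0.0031 | at [ 417.1 -197.7  200. ] ang 179.9 t 10.45
```

Call:
play_rows --pt "1 -0.02 0.08 0 0" --pt "1 -0.04 0.18 0 0" --pt "1 -0.07 0.28 0 0" --pt "1 -0.09 0.38 0 -0.002" --pt "1 -0.11 0.45 0 -0.003" --pt "1 -0.117 0.48 0 -0.003" --pt "1 -0.117 0.488 0 -0.003" --pt "1 -0.117 0.488 0 -0.003" --pt "1 -0.117 0.488 0 -0.003"

```text
t: 11.58
tool_pos: [475.4, 45.6, 198.3]
eef_rot: [[-1.0, -0.007, -0.0], [-0.007, 1.0, -0.0], [0.0, -0.0, -1.0]]
contact_force: [0.7, 0.5, -2.2]
gripper_width: 49.2
grip_force: 36.9
```

Run:
```python
from h import *
p,d,P,K,T=cap("wrist")
p2,_,P2,_,_=cap("side"); save("e",np.hstack([cv2.resize(p,(400,300)),cv2.resize(p2[110:320,140:420],(400,300),interpolation=cv2.INTER_CUBIC)]))
Q=P2.reshape(-1,3); c=np.array(r.state()["tool_pos"])
q=Q[(abs(Q[:,0]-c[0])<35)&(abs(Q[:,1]-c[1])<40)&(Q[:,2]>95)&(Q[:,2]<175)]
print(len(q),q.min(0),q.max(0),np.percentile(q[:,2],[1,3,10]))
go(476,46,70,180.5)
```

```text
192 [448.12881095  12.69477519 138.64312429] [498.56564997  43.65955719 174.98280626] [140.12881587 141.24365524 144.04115604]
shift [-0.0011  0.0005  0.2566] turn -0.0004 | at [475.4  45.8 198.3] ang -179.6 t 11.675
```

View pics/e.png

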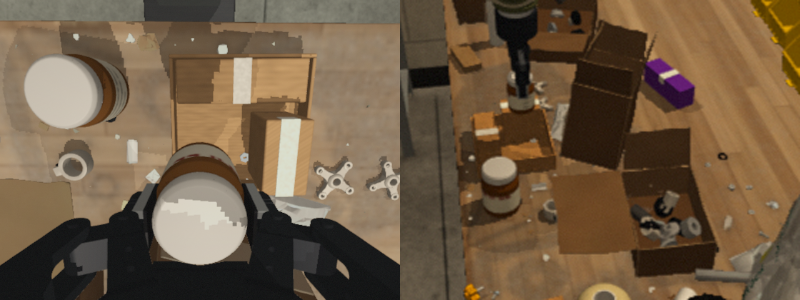

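The left panel (wrist) shows the jar hanging upright at about (200,205), over the empty quarter. The small box stands square in the carton at (281,150) and the long box is still in place at (240,80). The right panel (side) agrees. Now I lower the jar.

Call:
play_rows --pt "1 0 0 0.07 0" --pt "1 0 0 0.15 0" --pt "1 0 0 0.21 0" --pt "1 0 0 0.245 0" --pt "1 0 0 0.258 0" --pt "1 0 0 0.265 0" --pt "1 0 0 0.267 0" --pt "1 0 0 0.267 0"

```text
t: 12.68
tool_pos: [475.7, 46.5, 65.2]
eef_rot: [[-1.0, -0.009, 0.001], [-0.009, 1.0, -0.0], [-0.001, -0.0, -1.0]]
contact_force: [0.5, 0.6, -1.7]
gripper_width: 48.7
grip_force: 36.9
```

Call:
play_rows --pt "1 0 0 0.002 0" --pt "1 0 0 0.003 0" --pt "1 0 0 0.003 0"

```text
t: 13.05
tool_pos: [475.6, 46.5, 63.6]
eef_rot: [[-1.0, -0.009, 0.001], [-0.009, 1.0, -0.0], [-0.001, -0.0, -1.0]]
contact_force: [-0.9, 0.3, 1.4]
gripper_width: 49.4
grip_force: 37.2
```

Contact force has begun to show, so I release and lift.

Call:
play_rows --pt "0.2 0 0 0 0" --pt "0.2 0 0 0 0" --pt "0.2 0 0 0 0" --pt "0.2 0 0 -0.05 0" --pt "0.2 0 0 -0.15 0" --pt "0.2 0 0 -0.25 0" --pt "0.2 0.1 0 -0.32 0" --pt "0.2 0.2 0 -0.32 0" --pt "0.2 0.2 0 -0.32 0"

```text
t: 14.18
tool_pos: [373.3, 45.9, 223.6]
eef_rot: [[-1.0, -0.008, 0.0], [-0.008, 1.0, -0.0], [-0.0, -0.0, -1.0]]
contact_force: [1.3, 0.1, 0.4]
gripper_width: 68.4
grip_force: 0.0
```

Run:
```python
from h import *
p,d,P,K,T=cap("scene");p2,_,P2,_,_=cap("side")
save("f",np.hstack([cv2.resize(a,(400,300),interpolation=cv2.INTER_CUBIC) for a in (p[150:255,130:270],p2[150:255,150:290])]))
for n,Q in (("scene",P.reshape(-1,3)),("side",P2.reshape(-1,3))):
    for k,b in dict(box=(430,530,95,165,80,92),jar=(440,520,10,85,74,85),long=(375,435,0,170,50,59)).items():
        q=Q[(Q[:,0]>b[0])&(Q[:,0]<b[1])&(Q[:,1]>b[2])&(Q[:,1]<b[3])&(Q[:,2]>b[4])&(Q[:,2]<b[5])]
        if len(q)>9: print(n,k,len(q),np.median(q,0).round(1),cv2.minAreaRect(q[:,:2].astype(np.float32)))
```

```text
scene box 238 [476.6 126.4  83.1] ((478.0962829589844, 128.95123291015625), (80.07929992675781, 51.6368522644043), 1.808272123336792)
scene jar 124 [474.7  42.6  77. ] ((474.6788635253906, 44.520416259765625), (42.1812744140625, 49.88508605957031), 20.044723510742188)
scene long 430 [403.7  80.9  53. ] ((404.0789489746094, 86.04924011230469), (139.41229248046875, 45.39670944213867), 89.81924438476562)
side box 257 [478.6 124.9  83.7] ((477.5903625488281, 126.07799530029297), (78.08975982666016, 53.97966766357422), 1.1727888584136963)
side jar 119 [474.5  40.8  77.1] ((473.9974670410156, 41.29301834106445), (45.22025680541992, 42.26559829711914), 87.7535629272461)
side long 436 [403.8  80.1  53.4] ((404.3410949707031, 84.59754180908203), (44.90424346923828, 138.9823760986328), 1.376955509185791)
```

View pics/f.png

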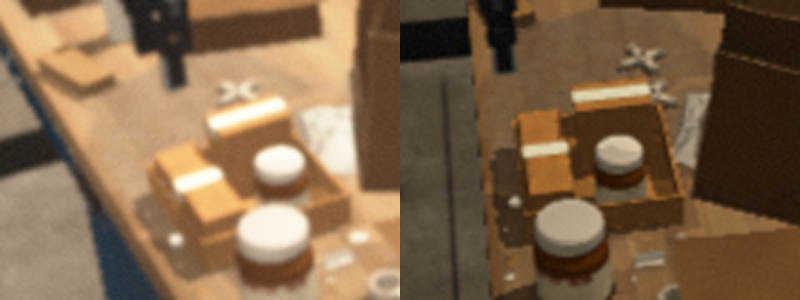

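Both crops show the small box, jar and long box upright in the carton. Their tops measure about 84, 77 and 53 mm, and their offsets from the carton centre are about (23,41), (20,-44) and (-51,-3) mm, all within limits. The gripper is clear.

```bash
python3 -c "
from plant import r
print(r.job_done())"
```

```text
the job is handed in; nothing more can be done
None
```

The job is handed in: the small box and the small jar now stand upright in the carton beside the long box, all within limits by camera measurement, at about 14 s on the robot's clock; no verdict was returned.

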